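# Clear and turn the leaf of a packing guide

## Robot

A 6-joint arm with a two-finger parallel gripper is mounted at the origin on the work surface. World frame = base frame: x ahead of the robot, y to its left, z up, the work surface at z = 0. Lengths are in mm, angles in rad, forces in N, time in s.
With the tool pointing down it reaches from about 375 to 925 mm from the base axis. Payload 5.7 kg.
Tool frame: the origin (TCP) lies between the finger pads; the fingertips stand arm.tips_ahead ahead of it and the grasp point (between the pads) lies 8 mm behind it (arm.tips_ahead is the distance from the TCP to the fingertips, in mm); z points along the fingers, y is the line along which they close (so a half turn about z gives the same grasp; the last joint's range is limited). The gripper opens to 85 mm and grips with 20 to 120 N. Pads are 22 mm wide; open, the fingers measure 114 mm over their backs; the gripper's body (76 mm by 85 mm) begins 54 mm behind the grasp point. The pads swing forward as they close: fully open they stand 13 mm farther back than shut.
Start: joints at [0.997, 0.359, 1.51, -0, 1.272, -0.115], TCP at [265.712, 537.923, 242.267] pointing down, gripper open.
Joint ranges: [-2.97, 2.97], [-1.01, 2.36], [0.21, 2.38], [-0.96, 4.11], [0.2, 2.71], [-2.98, 2.98]. Speed limits (rad/s): [2.39, 2.39, 3.14, 3.14, 3.14, 3.14].

## Interface

Orientations are given as a unit quaternion [x, y, z, w].
In Python, from cell import arm gives the robot as it stands. The module is installed in compiled form; this text tells all that it offers.
- The arm moves only by the tool step_arm, never from a script. Its argument "plan" is a list of rows, each a list of 3 entries, a list of its own where there are three numbers: the shift along the tool's x, y, z each as a share of 50 cm, from -1 to 1, then the turn, a rotation vector about the tool's x, y, z each as a share of 180 degrees, from -1 to 1, then the closure, from 0 (fully open) to 1 (shut). A call has 1 to 5 rows; each row shifts and turns the commanded pose from where the row before left it, along the tool's axes as they then stand; what a row does not reach is not made up. A row lasts 1/8 s, in which the tool goes at most 62.5 mm and 10.7 degrees, less where a joint would pass 70% of its speed; a pose out of reach is approached as far as the arm can. A call with a number of a shift or a turn outside -1 to 1 is refused whole. A call with a gripper value outside its range is refused whole. The fingers move at their own pace and stop on an object; "squeeze" is the grip in N (left out, the last holds). Time passes only in rows, so rows that do not move let the fingers close. It gives the time, the measured TCP pose, the force, the opening and the grip force at its end, in the units of the state.
- arm.observe(): the state, without advancing time (a new reading comes with each control period).
- arm.camera(name): name is "side" or "top"; returns the picture (480x640x3 uint8, blue, green, red); there is no depth.
- arm.camera_info(name): a dict with "K" (3x3 intrinsics, pixels), "origin" and "attitude" of the camera in the world. Camera axes: x right, y up, looking along -z (the intrinsics and any distortion apply to the point x, -y, -z); pixel columns grow to the right and rows downward; lengths in mm; the calibration is good to about 2 mm. A picture is of the moment at which its call begins. camera_info takes no time and is no camera call.
- arm.job_done(): hands the job in; it is judged then, once.
The state is a dict: "time": time; "q": joint angles; "qvel": joint speeds; "joint_efforts": joint torques, N m; "tcp_pos": TCP position; "eef_rot": TCP orientation; "ft_force": force on the tool from outside, world axes, zero at the start; "torque": the same for the moment, N m; "gripper_width": finger opening in mm; "grasp_force": force on a finger pad.
Only numpy, scipy, OpenCV 4.12 (cv2) and the standard library are available. Lean on these libraries where they do the work, as an engineer would, in place of code of your own. Each camera call takes 0.05 s, during which the arm holds its last target. There are 200 camera calls.

## Task

A food tin has been left standing on the empty left-hand page of the open packing folder. First push the tin along until it is completely off the folder and stands upright on the bench, then turn the half-raised leaf over the spine by pushing it with your fingertips, and press it down so that it lies flat on the left-hand page. Pick nothing up, do not pinch the leaf between the fingers, and leave the other things on the bench where they are.

Things in the scene. Friction and masses are not known exactly. Their poses are not given: they have to be found in the camera images.
- folder: Dark grey open folder fixed to the bench, 230 mm along its spine (its x axis) and 330 mm across (its y axis), cover boards 5 mm thick. Origin at the middle of the spine, on the bench surface. The right-hand page is on the -y side, the empty left-hand page on the +y side; each cover ends 165 mm from the spine. Steel spine barrels of 8 mm radius run along the spine.
- spine (a point): Point on the leaf's hinge axis at the middle of the spine, 8.5 mm above the bench; the axis runs along the folder's x.
- leaf (a joint): Turn of the stiff leaf about the spine, rad: 0 lying flat on the right-hand page, 1.57 upright, 3.14 (its stop) lying flat on the left-hand page. It starts half raised, about 0.5 to 1.0. The hinge is stiff: the leaf stays at whatever angle it is left; about 1.6 N at its edge turns it. The white leaf is 210 mm along the spine and reaches 158 mm from the hinge axis, 5 mm thick where it carries the 190 x 122 mm picture cards on both faces (3 mm at the tab and margins).
- leaf_tab (a point): Middle of the outer edge of the tab on the leaf's free edge, 172 mm from the hinge axis; the tab is 60 mm long along the spine, centred, 3 mm thick, and sticks out 14 mm beyond the leaf's edge. Its frame turns with the leaf.
- tin: Short round food tin, steel with a paper wrap, 75 mm across and 50 mm high, 0.2 to 0.35 kg, standing on the left-hand page (5 mm above the bench) at the start. Origin at the centre of its underside. The bench beside the left-hand page (+y of the folder) is free for 100 mm or more.
- spare_tin: The same kind of tin, standing on the bench beyond the folder; not to be moved. Origin at the centre of its underside.
- tape: Cardboard-brown roll of tape lying flat, 100 mm across, 48 mm high, beyond the folder; not to be moved. Origin at the centre of its underside.
- eraser: Blackboard eraser, 52 x 132 x 42 mm (its x, y, z), to the right of the folder; not to be moved. Origin at the centre of its underside.
- spray: Upright spray can, 64 mm across, 200 mm high, far right; not to be moved. Origin at the centre of its underside.
- glue: White glue bottle, 48 mm across, 140 mm high, far left; not to be moved. Origin at the centre of its underside.

How it is judged (in metres and radians):
On the way, in this order (a step that is already met when the one before it is completed fails the run):
1. the tin stands upright on the bench, off the folder, with the leaf not yet turned past upright (height (world z) of tin between -0.01 and 0.003 m and angle between tin's own z axis and vertical below 0.05 rad and value of joint leaf below 1.57 rad), for 0.2 s.
2. the leaf lies flat on the left-hand page (value of joint leaf above 3.07159 rad), for 0.2 s.
At the end, for the whole second after the job is handed in: The leaf lies on the left-hand page within 0.07 rad (4 degrees) of flat, at rest, and the tin stands still and upright on the bench (underside less than 3 mm above it, tilt under 0.05 rad), wholly off the folder (height (world z) of tin between -0.01 and 0.003 m and angle between tin's own z axis and vertical below 0.05 rad and value of joint leaf above 3.07159 rad and linear speed of tin below 0.02 m/s and velocity of joint leaf below 0.05 rad/s); the robot touches nothing.
It fails at once if the tin is picked up (more than 30 mm above the bench) (height (world z) of tin above 0.03 m).
It fails at once if the tin is knocked over (tilted more than 0.5 rad) (angle between tin's own z axis and vertical above 0.5 rad).
It fails at once if the leaf is pinched: fingers press on both of its faces at once, over 2 N each (contact force between the fingers and leaf_c2 above 2 N and contact force between the fingers and leaf_c3 above 2 N).
It fails at once if another thing (spare tin, tape, eraser, spray can, glue) is moved by more than 20 mm (distance of any of spare_tin, tape, eraser, spray, glue from where it was at the start of the episode above 0.02 m).
It also fails if it takes over 61 s, if anything falls off the work surface, if the arm or the gripper's body presses on something with over 40 N, if the wrist force passes 120 N, or if a joint passes its speed limit or range.

## Working session

There is one attempt and no reset: what is moved stays moved. The work goes in short steps, Python scripts to look and compute and a tool call to move; the robot and the scene stay as the last step left them, time stands still between calls to the robot, and variables do not carry over. Pictures are saved under pics/ and viewed, at most 10 in all, crops included, and the job is handed in when it is done.

Besides the shell and the picture viewer there is one more tool, called by a JSON object that holds its "name" and its "arguments", one argument or row to a line. step_arm: Moves the arm, as the interface text tells. Shift numbers are shares of 50 cm and turn numbers shares of 180 degrees, none past 1 either way. Its arguments: {"type":"object","properties":{"plan":{"type":"array","items":{"type":"array"}},"squeeze":{"type":"number"}},"required":["plan"]}

```bash
mkdir -p pics
python3 - <<'E'
from cell import arm
import cv2, numpy as np
for n in ("top","side"):
    cv2.imwrite(f"pics/{n}0.png",arm.camera(n)); i=arm.camera_info(n); print(n,i)
s=arm.observe(); print({k:np.round(v,3) for k,v in s.items()}, arm.tips_ahead)
E
```

```text
top {'K': array([[506.10297212,   0.        , 330.01606546],
       [  0.        , 506.10297212, 242.52161334],
       [  0.        ,   0.        ,   1.        ]]), 'origin': array([ 460.47464688,    3.3566495 , 1095.14783395]), 'attitude': array([ 0.03624536, -0.04707397, -0.69620675,  0.71537855])}
side {'K': array([[537.85975965,   0.        , 312.89003526],
       [  0.        , 537.85975965, 241.99417184],
       [  0.        ,   0.        ,   1.        ]]), 'origin': array([ 180.41137089, -703.45613667,  959.99016124]), 'attitude': array([ 0.34841122, -0.09308896, -0.24464999,  0.90005025])}
{'time': np.float64(0.1), 'q': array([ 0.997,  0.359,  1.511,  0.   ,  1.273, -0.115]), 'qvel': array([ 0.001, -0.001, -0.002,  0.   , -0.002,  0.001]), 'joint_efforts': array([-0.0000e+00, -5.2865e+01, -2.7935e+01,  0.0000e+00,  5.0000e-03,
        0.0000e+00]), 'tcp_pos': array([265.404, 537.438, 241.552]), 'eef_rot': array([ 0.227,  0.974, -0.001, -0.   ]), 'ft_force': array([-0.175, -0.238, -0.56 ]), 'torque': array([0.036, 0.035, 0.029]), 'grasp_force': np.float64(0.0), 'gripper_width': np.float64(85.285)} 11.0
```

View pics/top0.png

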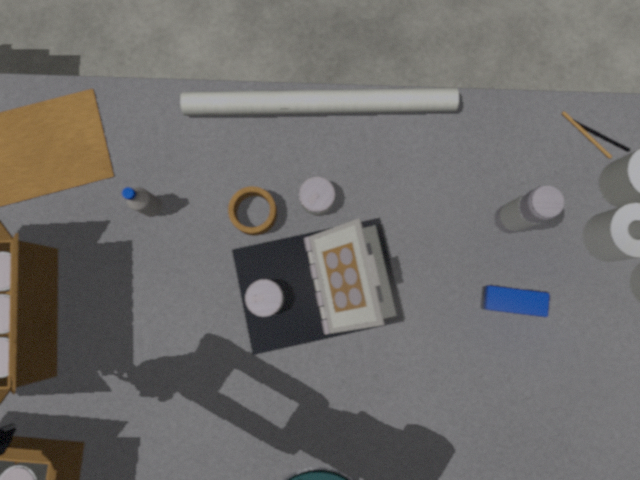

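View pics/side0.png

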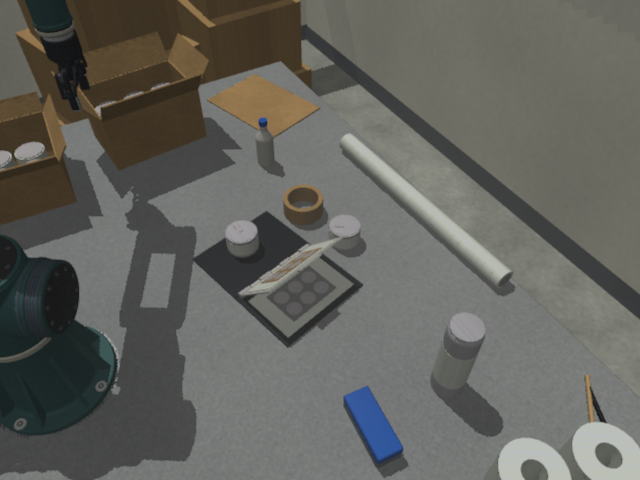

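Top view: the tin is at (264,298) on the dark left page, whose corners are about (234,247) and (255,352). The leaf's free edge runs (362,222)-(384,324), and the spare tin (317,195) and tape (252,210) sit just beyond the folder. Side view: the leaf leans up over the right page.

```bash
cat > h.py <<'E'
from cell import arm
import cv2, numpy as np
from scipy.spatial.transform import Rotation as R
def ray(n,uv):
    i=arm.camera_info(n); K=i["K"]
    d=np.linalg.inv(K)@np.array([uv[0],uv[1],1.]); d=R.from_quat(i["attitude"]).apply([d[0],-d[1],-d[2]])
    return np.array(i["origin"]),d
def onz(n,uv,z):
    o,d=ray(n,uv); return o+d*(z-o[2])/d[2]
def proj(n,p):
    i=arm.camera_info(n); c=R.from_quat(i["attitude"]).inv().apply(np.array(p)-i["origin"])
    v=i["K"]@np.array([c[0],-c[1],-c[2]]); return v[:2]/v[2]
E
python3 - <<'E'
from h import *
im=cv2.imread("pics/top0.png")
c=im[200:400,200:440]; cv2.imwrite("pics/crop0.png",cv2.resize(c,None,fx=3,fy=3,interpolation=cv2.INTER_CUBIC))
m=(im.max(2)<45).astype(np.uint8); m[:200]=0;m[362:]=0;m[:,:225]=0;m[:,420:]=0
cs,_=cv2.findContours(m,0,2)
for k in sorted(cs,key=cv2.contourArea)[-2:]:
    print(cv2.contourArea(k), cv2.approxPolyDP(k,4,True)[:,0].tolist())
for n,uv in dict(A=(234,247),B=(255,352),C=(381,220),D=(398,320)).items(): print(n,onz("top",uv,5).round(0))
print("tin",onz("top",(264,298),55).round(0),"spare",onz("top",(318,194),50).round(0),"tape",onz("top",(252,210),48).round(0))
print(arm.camera_info("top")["origin"])
E
```

```text
129.0 [[378, 224], [390, 275]]
329.0 [[275, 277], [285, 295], [277, 313], [283, 316], [295, 296], [287, 281]]
A [574. 195.   5.]
B [353. 140.   5.]
C [ 642. -122.    5.]
D [ 427. -161.    5.]
tin [466. 121.  55.] spare [686.  17.  50.] tape [649. 154.  48.]
[ 460.47464688    3.3566495  1095.14783395]
```

View pics/crop0.png

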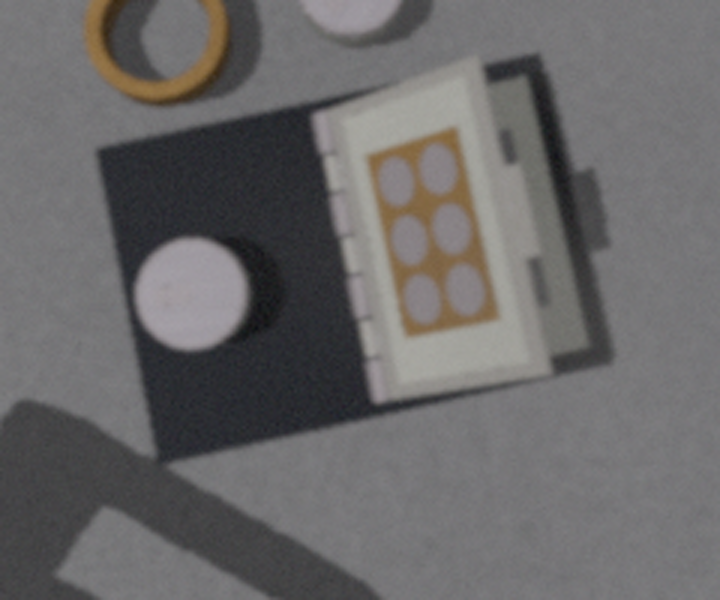

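```bash
cat >> h.py <<'E'
P=lambda x,y:(200+x/3,200+y/3)
A,B,C,D=[onz("top",P(*p),5)[:2] for p in((98,150),(160,461),(540,55),(612,362))]
ctr=(A+B+C+D)/4
ex=(A-B)/np.linalg.norm(A-B)+(C-D)/np.linalg.norm(C-D); ex/=np.linalg.norm(ex); ey=np.array([-ex[1],ex[0]])
loc=lambda p:np.array([(np.array(p)[:2]-ctr)@ex,(np.array(p)[:2]-ctr)@ey,p[2]])
def world(p): return np.array([*(ctr+p[0]*ex+p[1]*ey),p[2]])
def leafang(uv,r,n="top"):
    z=np.linspace(9,185,1000); L=np.array([loc(onz(n,uv,k)) for k in z])
    d=np.hypot(L[:,1],z-8.5)-r; i=np.where(np.diff(np.sign(d)))[0]
    return [(round(float(np.arctan2(z[j]-8.5,-L[j,1])),3),L[j].round(0).tolist()) for j in i]
E
python3 - <<'E'
from h import *
print(np.linalg.norm(A-B),np.linalg.norm(C-D),np.linalg.norm(A-C),np.linalg.norm(B-D),ctr,ex,np.degrees(np.arctan2(ex[1],ex[0])))
for uv in((477,57),(552,375)): print(leafang(P(*uv),158))
print(leafang(P(535,215),172))
print("spine",loc(onz("top",P(348,257),16)))
t=onz("top",P(190,294),55);print("tin",t,loc(t)); 
print("side tin proj",proj("side",t),[proj("side",world((x,-158*np.cos(a),8.5+158*np.sin(a)))).round() for a in(.6,.8,1.) for x in(105,-105)])
for n,uv,z in(("spare",(318,194),50),("tape",(252,210),48)): print(n,loc(onz("top",uv,z)).round())
q=R.from_quat(arm.observe()["eef_rot"]);print(q.as_matrix().round(3))
E
```

```text
224.96834515038154 226.49708894097498 327.0109621771553 327.0644658021304 [497.34131285  12.07693632] [0.97059212 0.24073   ] 13.929629254202599
[(0.843, [103.0, -105.0, 127.0])]
[(0.832, [-105.0, -106.0, 125.0])]Traceback (most recent call last):
  File "<stdin>", line 4, in <module>
  File "h.py", line 20, in leafang
    z=np.linspace(9,185,1000); L=np.array([loc(onz(n,uv,k)) for k in z])
                                               ~~~^^^^^^^^
  File "h.py", line 9, in onz
    o,d=ray(n,uv); return o+d*(z-o[2])/d[2]
        ~~~^^^^^^
  File "h.py", line 5, in ray
    i=arm.camera_info(n); K=i["K"]
ValueError: time passes only in moves, steps and waits
```

```bash
sed -i 's/^def ray/INFO={n:arm.camera_info(n) for n in("top","side")}\ndef ray/; s/i=arm.camera_info(n)/i=INFO[n]/' h.py
python3 - <<'E'
from h import *
print("spine",loc(onz("top",P(348,257),16)))
t=onz("top",P(190,294),55);print("tin",t,loc(t)); 
print("side tin proj",proj("side",t),[proj("side",world((x,-158*np.cos(a),8.5+158*np.sin(a)))).round() for a in(.84,) for x in(105,-105)])
for n,uv,z in(("spare",(318,194),50),("tape",(252,210),48)): print(n,loc(onz("top",uv,z)).round())
q=R.from_quat(arm.observe()["eef_rot"]);print(q.as_matrix().round(3), "tool yaw wanted:",ex,ey)
E
```

```text
spine [-0.98361636  4.12241031 16.        ]
tin [466.20726209 121.95804704  55.        ] [ -3.76678518 114.14464044  55.        ]
side tin proj [240.47827585 231.32249598] [array([343., 236.]), array([268., 292.])]
spare [185. -41.  50.]
tape [181. 101.  48.]
[[-0.897  0.443 -0.001]
 [ 0.443  0.897 -0.001]
 [ 0.    -0.002 -1.   ]] tool yaw wanted: [0.97059212 0.24073   ] [-0.24073     0.97059212]
```

{"name": "step_arm", "arguments": {
  "plan": [
    [[0,0,0],[0,0,0.055],0.55],
    [[0,0,0],[0,0,0.055],0.55],
    [[0,0,0],[0,0,0.055],0.55],
    [[0,0,0],[0,0,0.055],0.55],
    [[0,0,0],[0,0,0.057],0.55]
  ],
  "squeeze": 30
}}

```text
time: 0.72
tcp_pos: [265.5, 537.6, 241.8]
eef_rot: [0.619, 0.785, -0.001, 0.0]
ft_force: [-0.1, 0.5, -0.3]
gripper_width: 38.6
grasp_force: 0.0
```

```bash
cat >> h.py <<'E'
def st():
    s=arm.observe(); M=R.from_quat(s["eef_rot"]).as_matrix()
    print("t",round(float(s["time"]),2),"loc",loc(s["tcp_pos"]).round(1),"w",s["gripper_width"].round(1),"tips",arm.tips_ahead,"F",s["ft_force"].round(1))
    print("toolx in folder",[round(float(M[:2,0]@e),3) for e in(ex,ey)],"z",M[:,2].round(3))
def go(x,y,z):
    s=arm.observe(); M=R.from_quat(s["eef_rot"]).as_matrix(); d=M.T@(world((x,y,z))-s["tcp_pos"]); print("to",(x,y,z),"share",(d/500).round(4))
E
python3 -c "
from h import *
st(); go(-4,45,242)"
```

```text
Traceback (most recent call last):
  File "h.py", line 26, in st
    print("t",round(float(s["time"]),2),"loc",loc(s["tcp_pos"]).round(1),"w",s["gripper_width"].round(1),"tips",arm.tips_ahead,"F",s["ft_force"].round(1))
                                                                             ^^^^^^^^^^^^^^^^^^^^^^^^
AttributeError: 'float' object has no attribute 'round'
```

```bash
sed -i 's/s\["gripper_width"\].round(1)/round(float(s["gripper_width"]),1)/' h.py
python3 -c "
from h import *
st(); go(-4,45,242)"
```

```text
t 0.72 loc [-98.5 565.9 241.8] w 38.6 tips 11.0 F [-0.1  0.5 -0.3]
toolx in folder [0.007, 1.0] z [-0.001 -0.001 -1.   ]
to (-4, 45, 242) share [-1.0404e+00  1.9650e-01  2.0000e-04]
```

{"name": "step_arm", "arguments": {
  "plan": [
    [[-0.115,0.022,0],[0,0,0],0.55],
    [[-0.115,0.022,0],[0,0,0],0.55],
    [[-0.115,0.022,0],[0,0,0],0.55],
    [[-0.115,0.022,0],[0,0,0],0.55],
    [[-0.115,0.022,0],[0,0,0],0.55]
  ]
}}

```text
time: 1.35
tcp_pos: [388.3, 270.2, 242.1]
eef_rot: [0.617, 0.787, -0.0, 0.0]
ft_force: [0.8, -0.8, -0.2]
gripper_width: 38.2
grasp_force: 0.0
```

{"name": "step_arm", "arguments": {
  "plan": [
    [[-0.115,0.022,0],[0,0,0],0.55],
    [[-0.115,0.022,0],[0,0,0],0.55],
    [[-0.115,0.022,0],[0,0,0],0.55],
    [[-0.115,0.022,0],[0,0,0],0.55],
    [[0,0,0],[0,0,0],0.55]
  ]
}}

```text
time: 1.98
tcp_pos: [487.5, 55.7, 242.2]
eef_rot: [0.619, 0.786, -0.0, 0.001]
ft_force: [-0.6, 0.6, -0.1]
gripper_width: 38.5
grasp_force: 0.0
```

```bash
python3 -c "
from h import *
st(); go(-4,47,32)"
```

```text
t 1.98 loc [  0.9  44.7 242.2] w 38.5 tips 11.0 F [-0.6  0.6 -0.1]
toolx in folder [0.007, 1.0] z [ 0.001 -0.001 -1.   ]
to (-4, 47, 32) share [ 0.0051 -0.0101  0.4203]
```

{"name": "step_arm", "arguments": {
  "plan": [
    [[0.005,-0.01,0.1],[0,0,0],0.55],
    [[0,0,0.11],[0,0,0],0.55],
    [[0,0,0.11],[0,0,0],0.55],
    [[0,0,0.06],[0,0,0],0.55],
    [[0,0,0.04],[0,0,0],0.55]
  ]
}}

```text
time: 2.6
tcp_pos: [478.4, 61.6, 30.5]
eef_rot: [0.616, 0.787, -0.001, -0.001]
ft_force: [-0.3, -0.7, -0.0]
gripper_width: 38.3
grasp_force: 0.0
```

{"name": "step_arm", "arguments": {
  "plan": [
    [[0.02,0,0],[0,0,0],0.55],
    [[0.02,0,0],[0,0,0],0.55],
    [[0.015,0,0],[0,0,0],0.55],
    [[0.015,0,0],[0,0,0],0.55],
    [[0.015,0,0],[0,0,0],0.55]
  ]
}}

```text
time: 3.22
tcp_pos: [470.7, 102.0, 33.0]
eef_rot: [0.617, 0.787, 0.0, 0.001]
ft_force: [-0.4, -2.9, 2.6]
gripper_width: 38.7
grasp_force: 1.8
```

```bash
python3 -c "
from h import *
st(); go(-4,179,32); cv2.imwrite('pics/top1.png',arm.camera('top')); cv2.imwrite('pics/side1.png',arm.camera('side')[150:400,120:440].repeat(2,0).repeat(2,1))"
```

```text
t 3.23 loc [-4.2 93.7 33. ] w 38.7 tips 11.0 F [-0.4 -2.9  2.6]
toolx in folder [0.001, 1.0] z [ 0.002 -0.    -1.   ]
to (-4, 179, 32) share [0.1705 0.0003 0.0019]
```

View pics/side1.png

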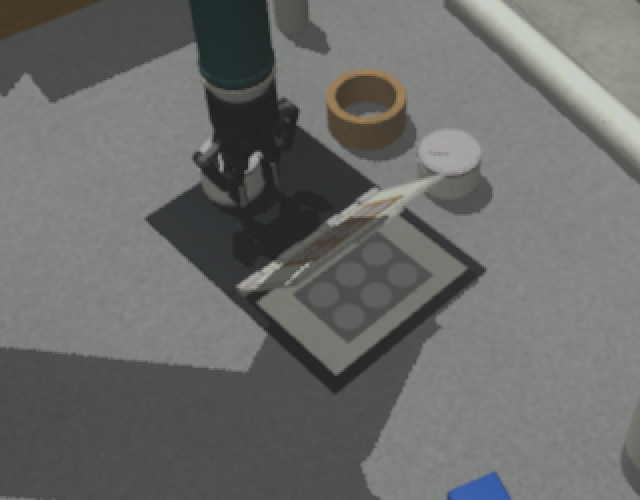

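The crop shows the fingers cradling the tin near (235,170), with the leaf untouched. I'll keep pushing.

{"name": "step_arm", "arguments": {
  "plan": [
    [[0.022,0,0],[0,0,0],0.55],
    [[0.022,0,0],[0,0,0],0.55],
    [[0.022,0,0],[0,0,0],0.55],
    [[0.022,0,0],[0,0,0],0.55],
    [[0.022,0,0],[0,0,0],0.55]
  ]
}}

```text
time: 3.95
tcp_pos: [456.2, 155.9, 32.0]
eef_rot: [0.617, 0.787, -0.0, -0.0]
ft_force: [0.6, -0.3, -0.9]
gripper_width: 38.6
grasp_force: 0.6
```

{"name": "step_arm", "arguments": {
  "plan": [
    [[0.02,0,0],[0,0,0],0.55],
    [[0.02,0,0],[0,0,0],0.55],
    [[0.015,0,0],[0,0,0],0.55],
    [[0.01,0,0],[0,0,0],0.55],
    [[0,0,0],[0,0,0],0.55]
  ]
}}

```text
time: 4.58
tcp_pos: [449.1, 187.0, 32.3]
eef_rot: [0.617, 0.787, 0.0, -0.0]
ft_force: [-0.3, -0.1, -0.7]
gripper_width: 38.0
grasp_force: 0.0
```

```bash
python3 -c "
from h import *
st(); cv2.imwrite('pics/side2.png',arm.camera('side')[120:370,120:440].repeat(2,0).repeat(2,1))"
```

```text
t 4.58 loc [ -4.7 181.4  32.3] w 38.0 tips 11.0 F [-0.3 -0.1 -0.7]
toolx in folder [0.001, 1.0] z [ 0.  0. -1.]
```

View pics/side2.png

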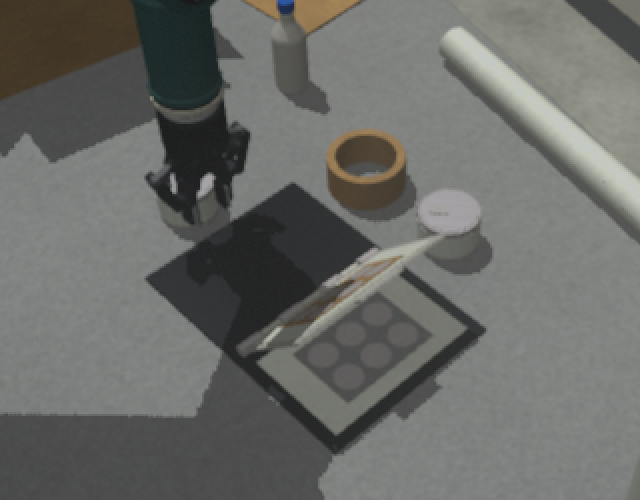

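The tin at (190,205) appears to be off the left cover. I'll back away, rise and measure it.

{"name": "step_arm", "arguments": {
  "plan": [
    [[-0.04,0,0],[0,0,0],0.55],
    [[-0.02,0,-0.1],[0,0,0],0.55],
    [[0,0,-0.12],[0,0,0],0.55],
    [[0,0,-0.12],[0,0,0],0.8],
    [[0,0,-0.12],[0,0,0],1]
  ]
}}

```text
time: 5.25
tcp_pos: [456.0, 157.1, 264.4]
eef_rot: [0.617, 0.787, 0.0, 0.0]
ft_force: [1.6, -0.1, 0.2]
gripper_width: 2.3
grasp_force: 0.0
```

{"name": "step_arm", "arguments": {
  "plan": [
    [[-0.12,0,0],[0,0,0],1],
    [[-0.12,0,0],[0,0,0],1],
    [[-0.12,0,0],[0,0,0],1],
    [[-0.12,0,0],[0,0,0],1],
    [[-0.12,0,0],[0,0,0],1]
  ]
}}

```text
time: 5.88
tcp_pos: [528.2, -135.9, 262.4]
eef_rot: [0.617, 0.787, 0.0, 0.0]
ft_force: [1.1, 0.4, -0.0]
gripper_width: -0.0
grasp_force: 0.0
```

```bash
python3 -c "
from h import *
st(); im=arm.camera('top');cv2.imwrite('pics/top3.png',im[180:400,180:460].repeat(2,0).repeat(2,1))"
```

```text
t 5.88 loc [  -5.7 -151.   262.4] w -0.0 tips 11.0 F [ 1.1  0.4 -0. ]
toolx in folder [0.002, 1.0] z [ 0.  0. -1.]
```

View pics/top3.png

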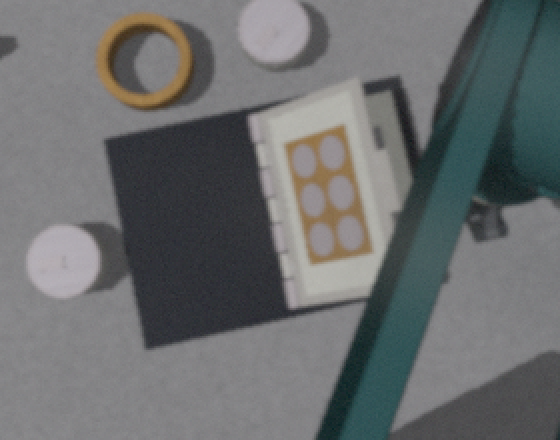

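The tin's top is at (212,311) in the full image, about 13 px clear of the cover edge and upright. The leaf is unchanged. Next I lower the shut fingers outside the tab, then push it along its arc.

{"name": "step_arm", "arguments": {
  "plan": [
    [[-0.012,0.01,0.09],[0,0,0],1],
    [[0,0,0.11],[0,0,0],1],
    [[0,0,0.094],[0,0,0],1],
    [[0.04,0,0],[0,0,0],1],
    [[0.022,0,-0.008],[0,0,0],1]
  ]
}}

```text
time: 6.55
tcp_pos: [526.5, -107.1, 120.1]
eef_rot: [0.617, 0.787, -0.0, -0.0]
ft_force: [-0.4, -2.6, 0.6]
gripper_width: -0.0
grasp_force: 1.0
```

```bash
python3 -c "
from h import *
st(); t=onz('top',(212,311),50); print('tin',loc(t)); go(0,-89,144)"
```

```text
t 6.55 loc [  -0.4 -122.7  120.1] w -0.0 tips 11.0 F [-0.4 -2.6  0.6]
toolx in folder [0.001, 1.0] z [-0.001  0.    -1.   ]
tin [ -6.95377748 221.97667559  50.        ]
to (0, -89, 144) share [ 0.0674  0.0007 -0.0479]
```

{"name": "step_arm", "arguments": {
  "plan": [
    [[0.034,0,-0.024],[0,0,0],1],
    [[0.034,0,-0.024],[0,0,0],1],
    [[0.04,0,-0.014],[0,0,0],1],
    [[0.04,0,-0.014],[0,0,0],1],
    [[0,0,0],[0,0,0],1]
  ]
}}

```text
time: 7.18
tcp_pos: [508.8, -34.6, 157.9]
eef_rot: [0.616, 0.788, 0.0, -0.0]
ft_force: [-0.2, 0.1, 1.3]
gripper_width: -0.2
grasp_force: 0.0
```

```bash
python3 -c "
from h import *
st(); cv2.imwrite('pics/side4.png',arm.camera('side')[120:370,120:440].repeat(2,0).repeat(2,1)); go(0,-11,162)"
```

```text
t 7.17 loc [-1.000e-01 -4.810e+01  1.579e+02] w -0.2 tips 11.0 F [-0.2  0.1  1.3]
toolx in folder [-0.001, 1.0] z [ 0.  0. -1.]
to (0, -11, 162) share [ 0.0758  0.0004 -0.009 ]
```

View pics/side4.png

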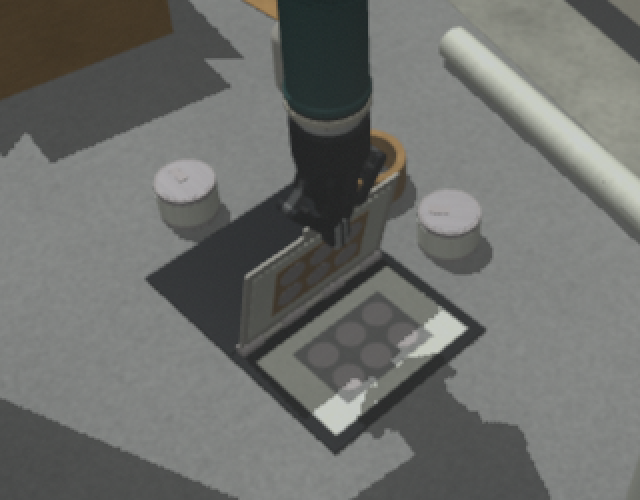

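The leaf is nearly upright, with the fingertips behind it at (340,235). I'll carry on over the top.

{"name": "step_arm", "arguments": {
  "plan": [
    [[0.038,0,-0.004],[0,0,0],1],
    [[0.038,0,-0.004],[0,0,0],1],
    [[0.058,0,0.012],[0,0,0],1],
    [[0.04,0,0.013],[0,0,0],1],
    [[0.039,0,0.016],[0,0,0],1]
  ]
}}

```text
time: 7.85
tcp_pos: [483.1, 68.4, 140.5]
eef_rot: [0.617, 0.787, -0.0, -0.0]
ft_force: [-0.5, -0.7, -0.4]
gripper_width: 0.1
grasp_force: 0.5
```

{"name": "step_arm", "arguments": {
  "plan": [
    [[0.034,0,0.024],[0,0,0],1],
    [[0.032,0,0.028],[0,0,0],1],
    [[0.026,0,0.033],[0,0,0],1],
    [[0.022,0,0.035],[0,0,0],1],
    [[0,0,0],[0,0,0],1]
  ]
}}

```text
time: 8.48
tcp_pos: [468.3, 123.0, 79.1]
eef_rot: [0.616, 0.788, -0.001, -0.001]
ft_force: [0.0, -0.2, 0.3]
gripper_width: -0.0
grasp_force: 0.0
```

```bash
python3 -c "
from h import *
st(); cv2.imwrite('pics/side5.png',arm.camera('side')[120:370,120:440].repeat(2,0).repeat(2,1)); go(0,126.5,49); go(0,129,22)"
```

```text
t 8.47 loc [ -1.5 114.6  79.1] w -0.0 tips 11.0 F [ 0.  -0.2  0.3]
toolx in folder [0.0, 1.0] z [-0.004 -0.    -1.   ]
to (0, 126.5, 49) share [0.0248 0.0018 0.0618]
to (0, 129, 22) share [0.0298 0.0019 0.1158]
```

View pics/side5.png

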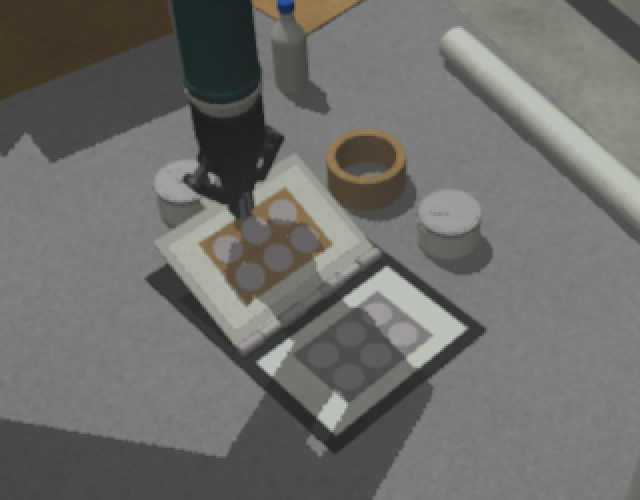

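The leaf is over the spine at about 2.7 rad, with the tips at (245,210) on its upper face and the tin standing clear. Now to press it down.

{"name": "step_arm", "arguments": {
  "plan": [
    [[0.013,0,0.03],[0,0,0],1],
    [[0.01,0,0.032],[0,0,0],1],
    [[0.004,0,0.03],[0,0,0],1],
    [[0.002,0,0.02],[0,0,0],1],
    [[0,0,0.006],[0,0,0],1]
  ]
}}

```text
time: 9.15
tcp_pos: [466.3, 136.3, 21.6]
eef_rot: [0.617, 0.787, -0.0, -0.0]
ft_force: [-5.3, -0.3, 28.9]
gripper_width: -0.1
grasp_force: 14.6
```

```bash
python3 -c "
from h import *
st()"
```

```text
t 9.15 loc [ -0.2 128.   21.6] w -0.1 tips 11.0 F [-5.3 -0.3 28.9]
toolx in folder [0.002, 1.0] z [-0.001 -0.    -1.   ]
```

Firm contact at 29 N and tip height 10.6 mm, so the leaf is flat. I'll hold briefly, rise and check.

{"name": "step_arm", "arguments": {
  "plan": [
    [[0,0,0],[0,0,0],1],
    [[0,0,0],[0,0,0],1],
    [[0,0,-0.02],[0,0,0],1],
    [[0,0,-0.1],[0,0,0],1],
    [[0,0,-0.12],[0,0,0],1]
  ]
}}

```text
time: 9.78
tcp_pos: [466.1, 136.1, 142.8]
eef_rot: [0.617, 0.787, -0.001, -0.001]
ft_force: [1.3, -0.0, -0.7]
gripper_width: -0.2
grasp_force: 0.0
```

{"name": "step_arm", "arguments": {
  "plan": [
    [[0,0,-0.12],[0,0,0],1],
    [[-0.12,0,-0.03],[0,0,0],1],
    [[-0.12,0,0],[0,0,0],1],
    [[-0.12,0,0],[0,0,0],1],
    [[-0.12,0,0],[0,0,0],1]
  ]
}}

```text
time: 10.4
tcp_pos: [524.6, -98.7, 217.8]
eef_rot: [0.617, 0.787, 0.0, 0.001]
ft_force: [1.4, -0.1, -0.7]
gripper_width: -0.2
grasp_force: 0.0
```

```bash
python3 -c "
from h import *
st(); a=arm.camera('side')[120:370,150:420]; b=arm.camera('top')[170:420,180:450]
cv2.imwrite('pics/end.png',cv2.resize(np.hstack([a,b]),(800,370)))
print('flat tab: side',[proj('side',world((0,172,z))).round(1)-[150,120] for z in(8.5,20)],'top',[proj('top',world((0,172,z))).round(1)-[180,170] for z in(8.5,20)])"
```

```text
t 10.4 loc [-2.000e-01 -1.141e+02  2.178e+02] w -0.2 tips 11.0 F [ 1.4 -0.1 -0.7]
toolx in folder [0.001, 1.0] z [ 0.002 -0.001 -1.   ]
flat tab: side [array([ 78.6, 111.3]), array([ 78. , 108.1])] top [array([ 58.8, 132.3]), array([ 57.9, 132.3])]
```

View pics/end.png

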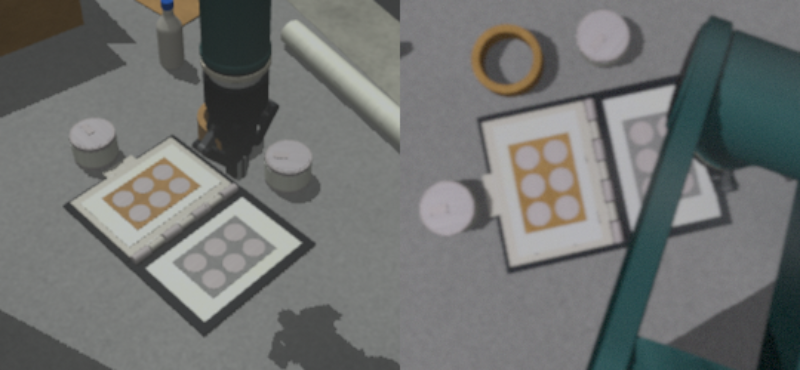

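The leaf lies flat: the tab shows at about (116,165), where a flat tab is predicted at (116,165). The tin stands clear of the tab, and the other things look unmoved.

```bash
python3 -c "
from cell import arm
print(arm.job_done())"
```

```text
the job is handed in; nothing more can be done
None
```

The tin was pushed off the folder and stands upright on the bench, the leaf is turned over and pressed flat on the left-hand page, and the job was handed in at about 10 s, with no verdict returned.

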